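# Set the dewar auto-fill four clicks higher

### The job

Raise the fill setting of the auto-fill controller: push its three-armed dial round with a fingertip, clockwise as seen from above, exactly four clicks, without running on to a fifth. Only then press the round button on the separate pod fully down to confirm, let it come up again and leave the hand clear. Lift nothing: leave the box, jar and beaker where they stand.

Things in the scene. Friction and masses are not known exactly. Their poses are not given: they have to be found in the camera images.
- dial (a joint): the click dial's turn in rad: 0 at the start, grows clockwise seen from above; limits -2.09 and 4.19. Rest positions every 0.5236 (30 degrees); four clicks = 2.094. Pushed past half way it snaps forward by itself to the next rest position and stays; pushed less it springs back. The resistance peaks near a quarter of the way at 0.13 to 0.25 N m, i.e. 3 to 6 N on an arm 45 mm out
- dial_center (a point): on the dial's upright axis, at the height of its arms' tops. The black dial has a hub of 36 mm diameter (1 mm higher) and three equal straight arms 120 degrees apart, reaching 58 mm from the axis, 14 mm wide, 18 mm high with upright flanks and free space between them. The flat panel lies 28 mm below this point; a collar of 26 mm radius stands 3 mm above the panel
- unit: the fixed white controller box, 170 x 170 mm, its flat top panel 60 mm above the table, with the dial in its middle; origin under its centre. Twelve black dots on the panel, 70 mm from the dial's axis, mark the rest positions
- dial_tip (a point): middle of the outer end of one arm (the one with the white line on its top), at the height of the arm's top, 58 mm from the axis; turns with the dial. The other two arms lie 120 degrees to either side
- confirm (a joint): the round push button's travel in m: 0 up, 0.006 fully down (about 5 N), springs back when let go; 0.005 counts as fully pressed
- confirm_top (a point): centre of the top of the black round button (40 mm diameter, pressed straight down) on a fixed white pod 90 mm square and 45 mm high, which stands to the left or right of the controller
- cryobox: loose white-lidded cardboard sample box, 126 x 126 x 52 mm, origin under its centre; stands on the other side of the controller than the pod. Leave alone
- flask: loose clear jar with white cap, 56 mm diameter, 120 mm high, origin under its centre, beyond the controller to one side. Leave alone
- beaker: loose steel beaker, 70 mm diameter, 85 mm high, origin under its centre, beyond the controller to one side. Leave alone
Things that resemble listed ones, but are neither listed nor needed, are in the scene too. What is shaped like the part that bears confirm but yellow is not meant.

How it is judged:
On the way, in this order (a step that is already met when the one before it is completed fails the run):
1. the dial rests four clicks clockwise of its start (value of joint dial between 1.937 and 2.251 rad), for 0.3 s.
2. the confirm button is pressed fully down (value of joint confirm above 0.005 m), for 0.05 s.
At the end, for the whole second after the job is handed in: the dial rests at the fourth click (1.937 to 2.251 rad), the button was pressed at least 5 mm after that and is up again (under 1.5 mm), and box, jar and beaker stand upright within 15 mm of their places (all of step 1 and velocity of joint dial between -0.1 and 0.1 rad/s and value of joint confirm below 0.0015 m and distance of each of cryobox, flask, beaker from where it was at the start of the episode below 0.015 m and angle between each of cryobox, flask, beaker's own z axis and vertical below 0.15 rad); the robot touches nothing.
It fails at once if the dial is pushed on to a fifth click (past 4.6 clicks) (value of joint dial above 2.409 rad).
It fails at once if the dial is turned counter-clockwise past half a click (value of joint dial below -0.288 rad).
It fails at once if the button is pressed while the dial is not at four clicks (value of joint confirm above 0.003 m and not (value of joint dial between 1.937 and 2.251 rad)).
It fails at once if the sample box, jar or beaker is moved or lifted by more than 25 mm (distance of any of cryobox, flask, beaker from where it was at the start of the episode above 0.025 m).
It also fails if it takes over 58 s, if anything falls off the work surface, if the arm or the gripper's body presses on something with over 40 N, if the wrist force passes 120 N, or if a joint passes its speed limit or range.

### The arm

A 7-joint arm with a two-finger parallel gripper is mounted at the origin on the work surface. World frame = base frame: x ahead of the robot, y to its left, z up, the work surface at z = 0. Lengths are in m, angles in rad, forces in N, time in s.
With the tool pointing down it reaches from about 0.4 to 0.85 m from the base axis. Payload 10.4 kg.
Tool frame: the origin (TCP) lies midway between the tips of the shut fingers; the grasp point (between the pads) lies 19 mm behind it; z points along the fingers, y is the line along which they close (so a half turn about z gives the same grasp; the last joint's range is limited). The gripper opens to 87 mm and grips with 3 to 60 N. Pads are 19 mm wide; open, the fingers measure 117 mm over their backs; the gripper's body (75 mm by 190 mm) begins 51 mm behind the grasp point.
Start: joints at [1.258, 0.332, -0.065, 1.46, 0.022, 1.35, -0.088], TCP at [0.179, -0.599, 0.223] pointing down, gripper open.
Joint ranges: [-2.6, 2.6], [-0.5, 2.12], [-1.47, 1.34], [0.16, 2.42], [-1.27, 4.41], [0.06, 2.06], [-2.6, 2.6]. Speed limits (rad/s): [2.22, 2.22, 2.79, 2.79, 3.14, 3.14, 3.14].

### API

Orientations are given as a unit quaternion [x, y, z, w].
In Python, from bench import r gives the robot as it stands.
- The arm moves only by the tool move_arm, never from a script. Its argument "targets" is a list of rows, each a list of 3 entries, a list of its own where there are three numbers: the shift along the tool's x, y, z in cm, then the turn, a rotation vector about the tool's x, y, z in rad, then the opening in per cent of the stroke, from 0 (shut) to 100 (fully open). In form: [[[x, y, z], [wx, wy, wz], gripper], ...]. A call has 1 to 20 rows; each row shifts and turns the commanded pose from where the row before left it, along the tool's axes as they then stand; what a row does not reach is not made up. A row lasts 1/8 s, in which the tool goes at most 62.5 mm and 10.7 degrees, less where a joint would pass 70% of its speed; a pose out of reach is approached as far as the arm can. A call with a gripper value outside its range is refused whole. The fingers move at their own pace and stop on an object; "grip_force" is the grip in N (left out, the last holds). Time passes only in rows, so rows that do not move let the fingers close. It gives the time, the measured TCP pose, the force, the opening and the grip force at its end, in the units of the state.
- r.read_state(): the state, without advancing time (a new reading comes with each control period).
- r.camera(name): name is "side" or "top"; returns a dict with "image" (420x560x3 uint8, blue, green, red), "vertical_fov" (degrees; the focal length in pixels is half the picture's height over the tangent of half this angle, whatever the lens; pixels are square), "cx", "cy" (the principal point, pixels), "cam_to_world" (4x4, takes a point from camera to world coordinates). Camera axes: x right, y down, z forward; pixel columns grow to the right and rows downward; lengths in m; the calibration is good to about 2 mm. A picture is of the moment at which its call begins. There is no depth.
- r.close_job(): hands the job in; it is judged then, once.
The state is a dict: "time": time; "joint_positions": joint angles; "joint_vel": joint speeds; "joint_torque": joint torques, N m; "ee_pos": TCP position; "eef_rot": TCP orientation; "ft_force": force on the tool from outside, world axes, zero at the start; "torque": the same for the moment, N m; "width": finger opening in m; "grip_force": force on a finger pad.
Only numpy, scipy, OpenCV 4.12 (cv2) and the standard library are available. Lean on these libraries where they do the work, as an engineer would, in place of code of your own. Each camera call takes 0.05 s, during which the arm holds its last target. There are 200 camera calls.

## Working session

There is one attempt and no reset: what is moved stays moved. The work goes in short steps, Python scripts to look and compute and a tool call to move; the robot and the scene stay as the last step left them, time stands still between calls to the robot, and variables do not carry over. Pictures are saved under pics/ and viewed, at most 10 in all, crops included, and the job is handed in when it is done.

Besides the shell and the picture viewer there is one more tool, called after "Request:" as name(argument=value, ...) on one line, values as JSON. move_arm: Moves the arm, as the interface text tells. Its arguments: {"type":"object","properties":{"targets":{"type":"array"},"grip_force":{"type":"number"}},"required":["targets"]}

```bash
mkdir -p pics; cat > h.py <<'E'
import numpy as np, cv2
from bench import r
def ray(c,u,v):
    f=210/np.tan(np.radians(c["vertical_fov"])/2)
    T=np.array(c["cam_to_world"]); d=T[:3,:3]@np.array([(u-c["cx"])/f,(v-c["cy"])/f,1]); return T[:3,3],d
def onz(c,u,v,z):
    o,d=ray(c,u,v); return o+d*(z-o[2])/d[2]
def proj(c,p):
    f=210/np.tan(np.radians(c["vertical_fov"])/2)
    T=np.array(c["cam_to_world"]); q=T[:3,:3].T@(np.array(p)-T[:3,3]); return c["cx"]+f*q[0]/q[2], c["cy"]+f*q[1]/q[2]
E
python3 - <<'E'
from h import *
s=r.read_state(); print(s)
for n in("top","side"):
    c=r.camera(n); cv2.imwrite(f"pics/{n}0.png",c["image"]); print(n,{k:v for k,v in c.items() if k!="image"})
E
```

```text
{'time': 0.0, 'joint_positions': array([ 1.25837944,  0.33284262, -0.06470892,  1.46092128,  0.02162044,
        1.34987716, -0.08852882]), 'joint_vel': array([-1.08447610e-03, -1.44069084e-05,  7.75006847e-04, -1.36028837e-03,
        1.32999472e-03,  2.00041286e-03,  9.78356753e-04]), 'joint_torque': array([ 1.48014315e-03, -6.23254037e+01,  2.57386419e-02, -3.89902067e+01,
       -6.13096613e-02,  3.96197615e-02,  1.87207393e-04]), 'ee_pos': array([ 0.17849868, -0.59858263,  0.22178179]), 'eef_rot': array([ 9.89518568e-01,  1.44404110e-01, -1.36501274e-04, -6.62141816e-04]), 'ft_force': array([-0.65751009, -0.24471746, -0.14964324]), 'torque': array([ 0.020741  , -0.02857639, -0.00783456]), 'grip_force': 0.0, 'width': 0.08669228090213747}
top {'vertical_fov': 42.58354869354314, 'cx': 284.3793947254276, 'cy': 216.37987533011716, 'cam_to_world': array([[ 0.01203556, -0.99877165,  0.04806594,  0.49838088],
       [-0.99992055, -0.01184149,  0.00432019,  0.00333741],
       [-0.00374571, -0.04811412, -0.99883482,  1.24505845],
       [ 0.        ,  0.        ,  0.        ,  1.        ]])}
side {'vertical_fov': 57.621210515307126, 'cx': 277.0342302647227, 'cy': 210.68074609242393, 'cam_to_world': array([[ 0.99714036, -0.06427708,  0.03974375,  0.52902995],
       [-0.07358229, -0.70590178,  0.70447734, -0.58366032],
       [-0.01722656, -0.70538722, -0.70861281,  0.65778277],
       [ 0.        ,  0.        ,  0.        ,  1.        ]])}
```

View pics/top0.png

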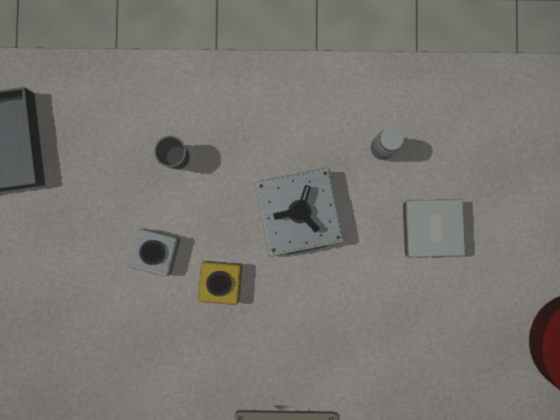

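View pics/side0.png

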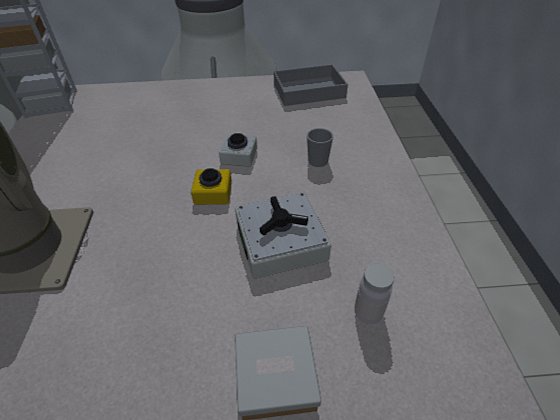

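The top view shows the dial hub at (300,211), with its arms pointing to about (307,188), (276,216) and (317,229). There are two pods: white with its button at (152,252) and yellow at (219,284). The white one fits, because yellow is excluded and it stands opposite the box at (436,228). Next I'll measure and check this in a crop.

```bash
python3 - <<'E'
from h import *
c=r.camera("top"); im=c["image"]; 
crop=im[160:310,120:350]; cv2.imwrite("pics/crop.png",cv2.resize(crop,None,fx=3.4,fy=3.4,interpolation=cv2.INTER_CUBIC))
g=im.max(2); m=(g<60).astype(np.uint8)
n,l,s,ce=cv2.connectedComponentsWithStats(m)
for i in range(1,n):
    if s[i,4]>40 and 120<ce[i][0]<350 and 160<ce[i][1]<310: print(s[i],ce[i])
i=l[211,300]; 
ys,xs=np.where(l==i)
P=np.array([onz(c,x,y,.088)[:2] for x,y in zip(xs,ys)])
C=onz(c,*(300,211),.088)[:2]
# three-fold fit: centre from hub = iterate far points
for k in range(20):
    d=P-C; a=np.arctan2(d[:,1],d[:,0]); R=np.hypot(*d.T); w=(R>.025)&(R<.056)
    ph=np.angle(np.sum(np.exp(3j*a[w])))/3
    off=np.zeros(2);A=[];b=[]
    for j in range(3):
        t=ph+j*2*np.pi/3; e=np.abs((a-t+np.pi)%(2*np.pi)-np.pi)<.6
        nrm=np.array([-np.sin(t),np.cos(t)]); A.append(nrm); b.append(np.mean((d@nrm)[w&e]))
    C=C+np.linalg.lstsq(np.array(A),np.array(b),rcond=None)[0]
print("dial",C,np.degrees(ph),"resid",b)
for j in range(3):
    t=ph+j*2*np.pi/3; e=np.abs((a-t+np.pi)%(2*np.pi)-np.pi)<.6; print(np.degrees(t),R[e].max())
# side check
s_=r.camera("side"); print(proj(s_,[*C,.089]),proj(c,[*C,.089]))
i=l[252,152]; print("btn",onz(c,*ce[i],.055), onz(c,*ce[i],.05))
b=[(im[210:290,100:185].max(2)).min()]
cv2.imwrite("pics/sc.png",cv2.resize(s_["image"][120:280,180:340],None,fx=3.5,fy=3.5,interpolation=cv2.INTER_CUBIC))
E
```

```text
[173 149  16  20  99] [183.44444444 161.06060606]
[274 185  46  47 642] [299.47352025 212.08411215]
[140 241  25  23 470] [152.3        252.01914894]
[207 272  24  23 456] [218.6754386  283.00438596]
dial [ 0.56660301 -0.02483743] -16.978591599402613 resid [np.float64(-1.5367711483866218e-05), np.float64(-1.5367711483798316e-05), np.float64(-1.5367711483889227e-05)]
-16.978591599402613 0.057131194014583414
103.02140840059738 0.057249663718096394
223.02140840059735 0.0567777143497132
(np.float64(279.97331512051574), np.float64(212.74858775728114)) (np.float64(299.8877440547569), np.float64(210.71061407759407))
btn [0.47348567 0.29889764 0.055     ] [0.47338107 0.30013943 0.05      ]
```

View pics/crop.png

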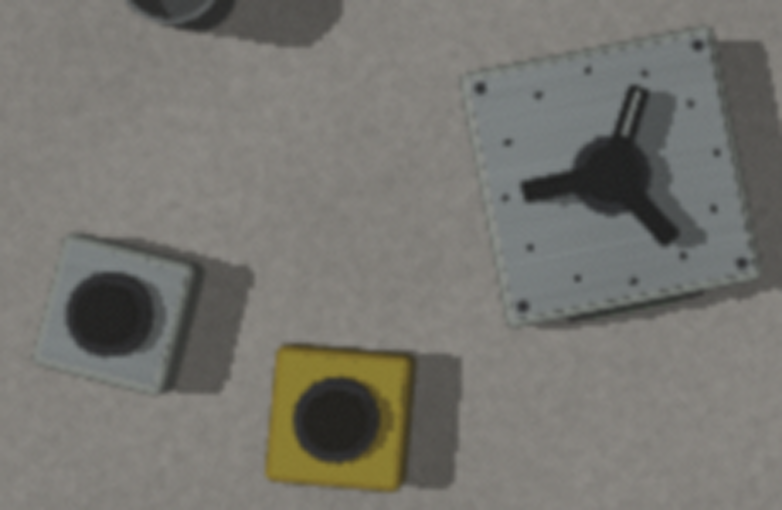

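View pics/sc.png

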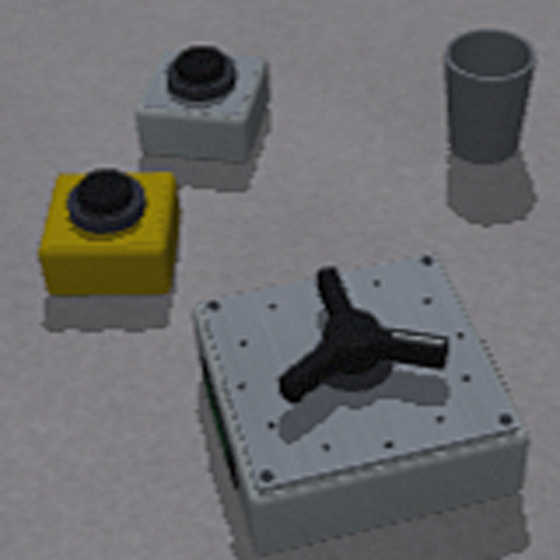

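The crops confirm the white pod at crop pixel (110,313). They also show the dial with its white-line arm pointing towards (632,110). Dial centre is about (0.567, -0.025), with arms at -17°, 103° and 223°. I'll push the 223° arm with the shut fingers from its counter-clockwise side. First I move above the start point.

Request:
move_arm(targets=[[[3.62,-2.82,0],[0,0,0],0],[[3.62,-2.82,0],[0,0,0],0],[[3.62,-2.82,0],[0,0,0],0],[[3.62,-2.82,0],[0,0,0],0],[[3.62,-2.82,0],[0,0,0],0],[[3.62,-2.82,0],[0,0,0],0],[[3.62,-2.82,0],[0,0,0],0],[[3.62,-2.82,0],[0,0,0],0],[[3.62,-2.82,0],[0,0,0],0],[[3.62,-2.82,0],[0,0,0],0],[[3.62,-2.82,0],[0,0,0],0],[[3.62,-2.82,0],[0,0,0],0],[[3.62,-2.82,0],[0,0,0],0],[[3.62,-2.82,0],[0,0,0],0]], grip_force=20)

```text
time: 1.95
ee_pos: [0.5521, -0.0747, 0.2225]
eef_rot: [0.99, 0.144, 0.0, 0.0]
ft_force: [0.2, -0.7, 0.2]
width: 0.0008
grip_force: 0.0
```

Request:
move_arm(targets=[[[0,0,0],[0,0,-0.17],0],[[0,0,0],[0,0,-0.17],0],[[0,0,0],[0,0,-0.17],0],[[0,0,0],[0,0,-0.17],0],[[0,0,0],[0,0,-0.17],0],[[0,0,0],[0,0,-0.17],0],[[0,0,0],[0,0,-0.17],0],[[0,0,0],[0,0,-0.17],0],[[0,0,0],[0,0,-0.17],0],[[0,0,0],[0,0,-0.17],0],[[0,0,0],[0,0,-0.17],0],[[0,0,0],[0,0,-0.17],0],[[0,0,0],[0,0,0],0],[[0,0,0],[0,0,0],0]])

```text
time: 3.7
ee_pos: [0.5514, -0.0759, 0.2225]
eef_rot: [0.397, 0.918, -0.0, -0.0]
ft_force: [-0.2, 0.5, 0.5]
width: 0.0003
grip_force: 0.0
```

```bash
cat >> h.py <<'E'
from scipy.spatial.transform import Rotation as Ro
def togo(p):
    s=r.read_state(); M=Ro.from_quat(s["eef_rot"]).as_matrix()
    y=M[:,1]; print("t",s["time"],"pos",s["ee_pos"].round(4),"yang",np.degrees(np.arctan2(y[1],y[0])).round(2),"zax",M[:,2].round(4),"w",s["width"],"F",s["ft_force"].round(2),"q7",s["joint_positions"][6].round(2))
    print("togo cm tool",(M.T@(np.array(p)-s["ee_pos"])*100).round(2))
E
python3 - <<'E'
from h import *
togo([.5518,-.0749,.074])
E
```

```text
t 3.7 pos [ 0.5514 -0.0759  0.2225] yang 43.26 zax [-1.e-04 -0.e+00 -1.e+00] w 0.00026298704073655194 F [-0.24  0.5   0.53] q7 0.66
togo cm tool [ 0.04  0.1  14.85]
```

Request:
move_arm(targets=[[[0,0,3],[0,0,0],0],[[0,0,3],[0,0,0],0],[[0,0,3],[0,0,0],0],[[0,0,2],[0,0,0],0],[[0,0,1.5],[0,0,0],0],[[0,0,1],[0,0,0],0],[[0,0,0.8],[0,0,0],0],[[0,0.1,0.5],[0,0,0],0],[[0,0,0],[0,0,0],0]])

```text
time: 4.82
ee_pos: [0.5523, -0.075, 0.0745]
eef_rot: [0.395, 0.919, 0.0, -0.0]
ft_force: [-0.1, -0.1, -0.2]
width: 0.0003
grip_force: 0.0
```

```bash
python3 - <<'E'
from h import *
togo([.5518,-.0749,.074])
a=r.camera("top")["image"][150:270,230:370]; b=r.camera("side")["image"][160:280,210:350]
cv2.imwrite("pics/d1.png",cv2.resize(np.hstack([a,b]),None,fx=2.8,fy=2.8,interpolation=cv2.INTER_CUBIC))
E
```

```text
t 4.825 pos [ 0.5523 -0.075   0.0745] yang 43.49 zax [-0.  0. -1.] w 0.0002978566139555116 F [-0.08 -0.09 -0.19] q7 0.57
togo cm tool [ 0.04 -0.03  0.05]
```

View pics/d1.png

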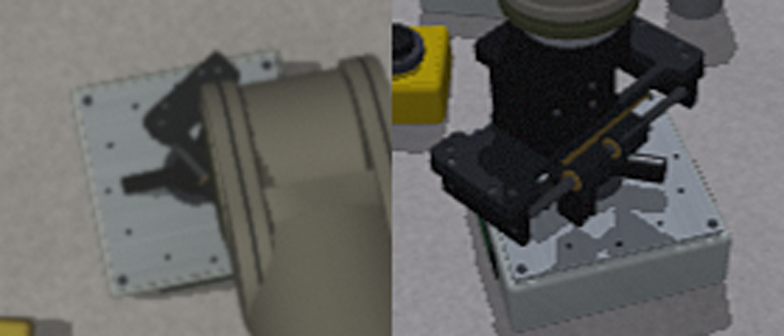

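The fingertip is down between the arms, with the white-line arm visible in the side view at about (645,168) in the crop. Now I'll approach the flank to feel for contact.

Request:
move_arm(targets=[[[0.4,0,0],[0,0,0],0],[[0.3,0,0],[0,0,0],0],[[0.1,0,0],[0,0,0],0],[[0,0,0],[0,0,0],0]])

```text
time: 5.42
ee_pos: [0.5467, -0.0693, 0.0746]
eef_rot: [0.395, 0.919, -0.0, 0.0]
ft_force: [-0.0, -0.0, 0.9]
width: 0.0001
grip_force: 0.0
```

Request:
move_arm(targets=[[[0.1,0,0],[0,0,0],0],[[0.1,0,0],[0,0,0],0],[[0,0,0],[0,0,0],0]])

```text
time: 5.8
ee_pos: [0.5454, -0.0681, 0.0746]
eef_rot: [0.395, 0.919, -0.0, 0.0]
ft_force: [0.3, -2.3, -0.2]
width: 0.0004
grip_force: 0.7
```

Request:
move_arm(targets=[[[0.1,0,0],[0,0,0],0],[[0.1,0,0],[0,0,0],0],[[0,0,0],[0,0,0],0]])

```text
time: 6.18
ee_pos: [0.544, -0.0669, 0.0746]
eef_rot: [0.395, 0.919, -0.0, 0.0]
ft_force: [1.3, -4.7, -1.7]
width: 0.0003
grip_force: 2.3
```

Request:
move_arm(targets=[[[0.4,-0.12,0],[0,0,0.0873],0],[[0.4,-0.12,0],[0,0,0.0873],0],[[0.4,-0.12,0],[0,0,0.0873],0],[[0.4,-0.12,0],[0,0,0.0873],0],[[0,0,0],[0,0,0],0]])

```text
time: 6.8
ee_pos: [0.5304, -0.0553, 0.0745]
eef_rot: [0.548, 0.837, 0.0, -0.0]
ft_force: [-0.6, -0.2, -0.5]
width: 0.0004
grip_force: 0.0
```

```bash
cat >> h.py <<'E'
def rel():
    s=r.read_state(); M=Ro.from_quat(s["eef_rot"]).as_matrix()
    d=s["ee_pos"]-np.array([.5666,-.0248,.088]); print("rel to centre, tool mm",(M.T@d*1000).round(1))
    y=-M[:,1]; print("turn", (223.0-np.degrees(np.arctan2(y[1],y[0]))%360).round(2))
    print("t",s["time"],"F tool",(M.T@s["ft_force"]).round(1))
E
python3 - <<'E'
from h import *
rel()
c=r.camera("side"); b=c["image"][160:280,200:360]
cv2.imwrite("pics/d2.png",cv2.resize(b,None,fx=4.5,fy=4.5,interpolation=cv2.INTER_CUBIC))
for k in range(5):
    a=np.radians(-17-30*k); u,v=proj(c,[.5666+.058*np.cos(a),-.0248+.058*np.sin(a),.088]); print(k,(u-200)*4.5,(v-160)*4.5)
E
```

```text
rel to centre, tool mm [-13.5 -45.4  13.5]
turn 19.42
t 6.8 F tool [ 0.1 -0.7  0.5]
0 483.1816274548396 257.2524441016859
1 455.27795660023565 300.3075808310741
2 399.4082741591799 327.7100691912897
3 331.5543196701101 330.46054667405264
4 272.4443197811597 307.67823276099364
```

View pics/d2.png

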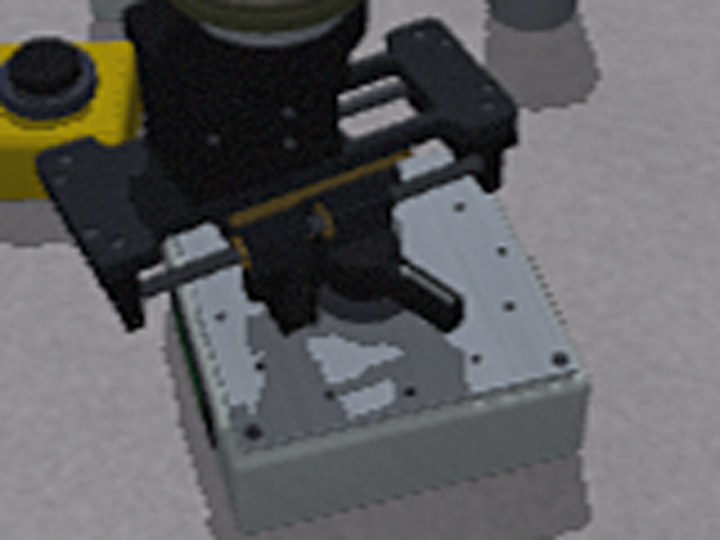

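One click is done: the white-line tip is at (455,300), exactly where one click is predicted. Continuing to the third.

Request:
move_arm(targets=[[[0.4,-0.1,0],[0,0,0.0873],0],[[0.4,-0.1,0],[0,0,0.0873],0],[[0.4,-0.1,0],[0,0,0.0873],0],[[0.4,-0.1,0],[0,0,0.0873],0],[[0.4,-0.1,0],[0,0,0.0873],0],[[0.4,-0.1,0],[0,0,0.0873],0],[[0,0,0],[0,0,0],0]])

```text
time: 7.72
ee_pos: [0.5204, -0.0337, 0.0745]
eef_rot: [0.745, 0.667, 0.0, -0.0]
ft_force: [0.4, 0.2, -0.9]
width: 0.0006
grip_force: 0.0
```

Request:
move_arm(targets=[[[0.4,-0.1,0],[0,0,0.0873],0],[[0.4,-0.1,0],[0,0,0.0873],0],[[0.4,-0.1,0],[0,0,0.0873],0],[[0.4,-0.1,0],[0,0,0.0873],0],[[0.4,-0.1,0],[0,0,0.0873],0],[[0.4,-0.1,0],[0,0,0.0873],0],[[0,0,0],[0,0,0],0]])

```text
time: 8.6
ee_pos: [0.5226, -0.0096, 0.0745]
eef_rot: [0.892, 0.451, -0.0, -0.0]
ft_force: [0.3, -0.5, -0.1]
width: 0.0008
grip_force: 0.0
```

```bash
python3 - <<'E'
from h import *
rel()
c=r.camera("side"); b=c["image"][160:280,200:360]
cv2.imwrite("pics/d3.png",cv2.resize(b,None,fx=4.5,fy=4.5,interpolation=cv2.INTER_CUBIC))
E
```

```text
rel to centre, tool mm [-13.8 -44.5  13.5]
turn 79.33
t 8.6 F tool [-0.2  0.6  0.1]
```

View pics/d3.png

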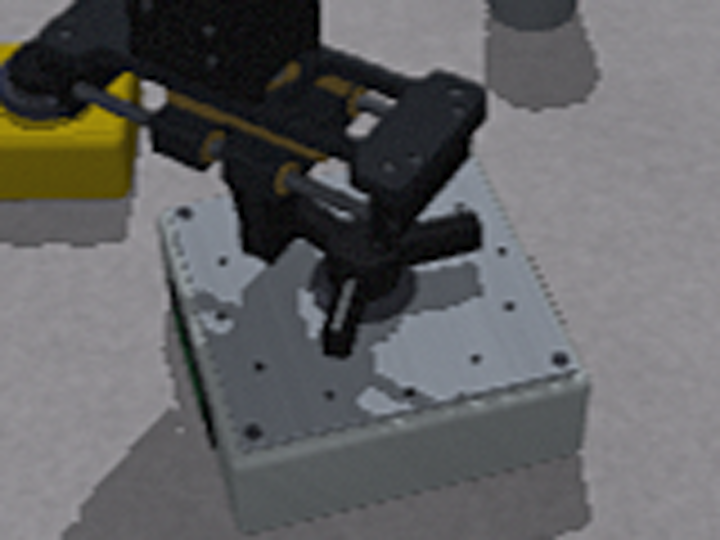

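The white-line tip is at (338,335), which is three clicks (predicted (331,330)). Now the last click, stopping just past half way.

Request:
move_arm(targets=[[[0.4,-0.1,0],[0,0,0.0873],0],[[0.4,-0.1,0],[0,0,0.0873],0],[[0.4,-0.1,0],[0,0,0.0873],0],[[0.24,-0.06,0],[0,0,0.0524],0],[[0.24,-0.06,0],[0,0,0.0524],0],[[0.24,-0.06,0],[0,0,0.0524],0],[[0.24,-0.06,0],[0,0,0.0524],0],[[0,0,0],[0,0,0],0],[[0,0,0],[0,0,0],0]])

```text
time: 9.78
ee_pos: [0.5347, 0.0083, 0.0745]
eef_rot: [0.973, 0.23, -0.0, 0.0]
ft_force: [-0.0, 0.1, 0.3]
width: 0.0005
grip_force: 0.0
```

```bash
python3 - <<'E'
from h import *
rel()
c=r.camera("side"); b=c["image"][160:280,200:360]
cv2.imwrite("pics/d4.png",cv2.resize(b,None,fx=4.5,fy=4.5,interpolation=cv2.INTER_CUBIC))
E
```

```text
rel to centre, tool mm [-13.7 -43.8  13.5]
turn 106.42
t 9.775 F tool [ 0.  -0.1 -0.3]
```

View pics/d4.png

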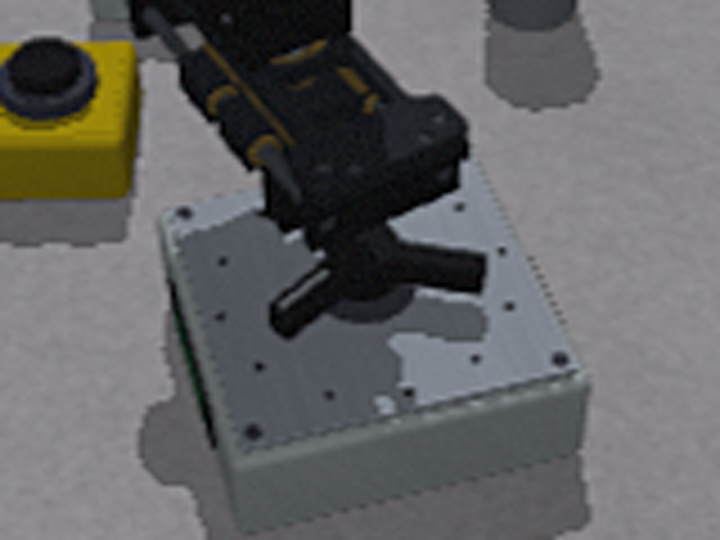

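The tip is at about (280,318), matching four clicks (272,308), with no contact force. I'll back off and lift.

Request:
move_arm(targets=[[[-0.5,0,0],[0,0,0],0],[[-0.3,0,0],[0,0,0],0],[[0,0,-1],[0,0,0],0],[[0,0,-3],[0,0,0],0],[[0,0,-4],[0,0,0],0],[[0,0,-4],[0,0,0],0],[[0,0,0],[0,0,0],0]])

```text
time: 10.7
ee_pos: [0.5295, 0.0053, 0.1985]
eef_rot: [0.973, 0.229, 0.003, 0.001]
ft_force: [-0.2, -0.1, -0.2]
width: 0.0003
grip_force: 0.0
```

```bash
python3 - <<'E'
from h import *
togo([.4735,.2985,.09])
c=r.camera("top"); s=r.camera("side")
# button centre in side view: dark blob on white pod, and z by intersecting rays
m=(s["image"].max(2)<60).astype(np.uint8); n,l,st,ce=cv2.connectedComponentsWithStats(m)
for i in range(1,n):
    if st[i,4]>30 and 215<ce[i][0]<265 and 125<ce[i][1]<160: print(st[i],ce[i])
for z in(.05,.055,.06,.065): print(z,onz(c,152.3,252,z)[:2].round(4), proj(s,onz(c,152.3,252,z)))
E
```

```text
t 10.7 pos [0.5295 0.0053 0.1985] yang -63.54 zax [ 6.3e-03 -5.0e-04 -1.0e+00] w 0.0003413358763115787 F [-0.21 -0.1  -0.18] q7 -1.28
togo cm tool [  7.99 -28.78  10.8 ]
0.05 [0.4734 0.3001] (np.float64(237.07191585472987), np.float64(141.0869718682511))
0.055 [0.4735 0.2989] (np.float64(236.94329342304871), np.float64(139.8242213474747))
0.06 [0.4736 0.2977] (np.float64(236.81358162203475), np.float64(138.550775944986))
0.065 [0.4737 0.2964] (np.float64(236.68276655318988), np.float64(137.26649921230245))
```

Request:
move_arm(targets=[[[1,-3.6,0],[0,0,0],0],[[1,-3.6,0],[0,0,0],0],[[1,-3.6,0],[0,0,0],0],[[1,-3.6,0],[0,0,0],0],[[1,-3.6,0],[0,0,0],0],[[1,-3.6,0],[0,0,0],0],[[1,-3.6,0],[0,0,0],0],[[1,-3.6,0],[0,0,0],0],[[0,0,3],[0,0,0],0],[[0,0,3],[0,0,0],0],[[0,0,3],[0,0,0],0],[[0,0,1.8],[0,0,0],0],[[0,0,0],[0,0,0],0],[[0,0,0],[0,0,0],0]])

```text
time: 12.55
ee_pos: [0.4715, 0.2988, 0.0874]
eef_rot: [0.973, 0.229, 0.001, -0.0]
ft_force: [-0.4, -0.2, 0.3]
width: 0.0003
grip_force: 0.0
```

```bash
python3 - <<'E'
from h import *
togo([.4735,.298,.065])
c=r.camera("side"); b=c["image"][90:250,180:360]
cv2.imwrite("pics/d5.png",cv2.resize(b,None,fx=3.7,fy=3.7,interpolation=cv2.INTER_CUBIC))
for k in (3,4,5):
    a=np.radians(-17-30*k); u,v=proj(c,[.5666+.058*np.cos(a),-.0248+.058*np.sin(a),.088]); print(k,(u-180)*3.7,(v-90)*3.7)
E
```

```text
t 12.55 pos [0.4715 0.2988 0.0874] yang -63.56 zax [ 1.e-03  6.e-04 -1.e+00] w 0.00034452174795192834 F [-0.45 -0.22  0.27] q7 -1.96
togo cm tool [0.14 0.17 2.24]
3 346.611329506535 530.71200504311
4 298.0097740422869 511.9798802701503
5 270.70125138609666 478.53056836557306
```

View pics/d5.png

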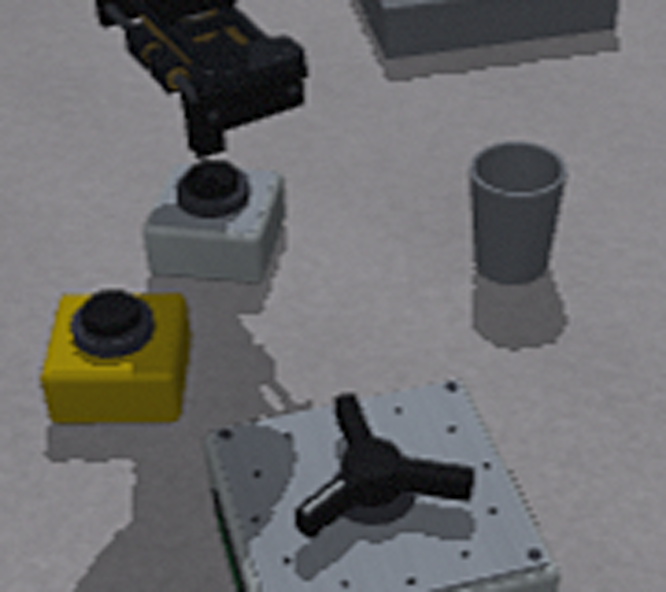

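The dial is at four clicks, with its white-line tip at (304,520). The fingertip is above the white pod's button at (212,185). Pressing down.

Request:
move_arm(targets=[[[0.1,0.1,0.8],[0,0,0],0],[[0.1,0.1,0.6],[0,0,0],0],[[0,0,0.4],[0,0,0],0],[[0,0,0],[0,0,0],0]])

```text
time: 13.1
ee_pos: [0.4735, 0.2974, 0.0681]
eef_rot: [0.973, 0.229, -0.0, 0.0]
ft_force: [0.1, -0.6, -0.8]
width: 0.0002
grip_force: 0.0
```

Request:
move_arm(targets=[[[0,0,0.3],[0,0,0],0],[[0,0,0.3],[0,0,0],0],[[0,0,0],[0,0,0],0]])

```text
time: 13.48
ee_pos: [0.4738, 0.2977, 0.0626]
eef_rot: [0.973, 0.229, 0.0, -0.0]
ft_force: [-0.4, 0.4, 4.2]
width: 0.0006
grip_force: 2.1
```

Request:
move_arm(targets=[[[0,0,0.15],[0,0,0],0],[[0,0,0.15],[0,0,0],0],[[0,0,0],[0,0,0],0]])

```text
time: 13.85
ee_pos: [0.474, 0.2978, 0.0612]
eef_rot: [0.973, 0.229, 0.0, 0.0]
ft_force: [-6.3, -4.2, 21.7]
width: 0.0005
grip_force: 10.7
```

Request:
move_arm(targets=[[[0,0,0.15],[0,0,0],0],[[0,0,0.15],[0,0,0],0],[[0,0,0],[0,0,0],0]])

```text
time: 14.22
ee_pos: [0.4742, 0.2979, 0.0606]
eef_rot: [0.974, 0.229, 0.001, 0.001]
ft_force: [-16.7, -12.1, 49.8]
width: 0.0005
grip_force: 24.7
```

The button is on its hard stop, about 6 mm below first contact. Releasing and clearing.

Request:
move_arm(targets=[[[0,0,-0.6],[0,0,0],0],[[0,0,-1],[0,0,0],0],[[0,0,-3],[0,0,0],0],[[0,0,-4],[0,0,0],0],[[0,0,-4],[0,0,0],0],[[0,0,0],[0,0,0],0],[[0,0,0],[0,0,0],0],[[0,0,0],[0,0,0],0],[[0,0,0],[0,0,0],0]])

```text
time: 15.35
ee_pos: [0.4734, 0.2973, 0.1816]
eef_rot: [0.973, 0.229, -0.001, 0.0]
ft_force: [-0.5, 0.3, -0.9]
width: 0.0006
grip_force: 0.0
```

```bash
python3 - <<'E'
from h import *
togo([.4735,.298,.065])
c=r.camera("side"); b=c["image"][90:250,180:360]
cv2.imwrite("pics/d6.png",cv2.resize(b,None,fx=3.7,fy=3.7,interpolation=cv2.INTER_CUBIC))
E
```

```text
t 15.35 pos [0.4734 0.2973 0.1816] yang -63.55 zax [-1.3e-03 -6.0e-04 -1.0e+00] w 0.0006379990935118046 F [-0.54  0.34 -0.93] q7 -1.9
togo cm tool [ 0.06 -0.06 11.66]
```

View pics/d6.png

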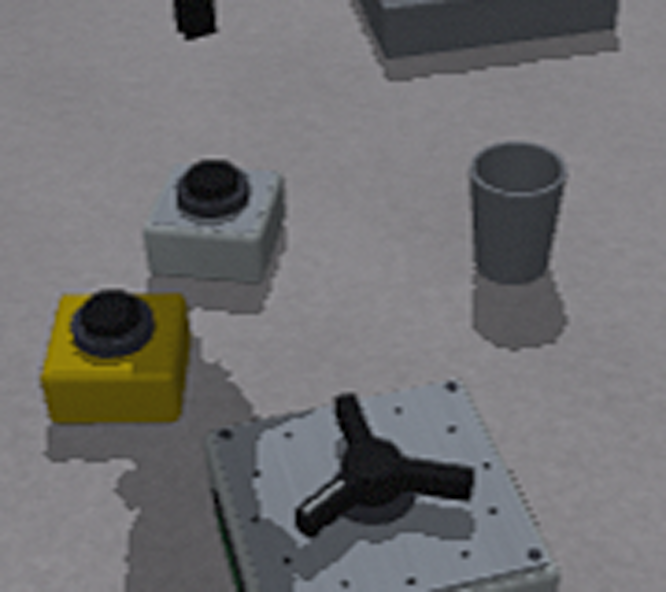

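The button at (212,185) is up again, the dial is still at four clicks with its tip at (304,520), and the hand is clear. Handing in.

```bash
python3 -c "
from h import *
print(r.close_job())"
```

```text
the job is handed in; nothing more can be done
None
```

I turned the dial four clicks clockwise, pressed the white pod's button down to its stop and let it come up, left the hand clear without touching the box, jar or beaker, and handed the job in; no verdict was returned.

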